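# Dock a tall battery box by its base and bar it in

## Robot

A 6-joint arm with a two-finger parallel gripper is mounted at the origin on a cart in front of the work surface, level with it; the furniture and walls round the work are solid. World frame = base frame: x ahead of the robot, y to its left, z up, the work surface at z = 0. Lengths are in m, angles in rad, forces in N, time in s.
With the tool pointing down it reaches from about 0.275 to 0.75 m from the base axis. Payload 10.2 kg.
Tool frame: the origin (TCP) lies on the centre line of the jaws, within the pads' length; the fingertips stand 19 mm ahead of it and the grasp point (between the pads) is the TCP (r.tcp_to_tips is the distance from the TCP to the fingertips, in m); z points along the fingers, y is the line along which they close (so a half turn about z gives the same grasp; the last joint's range is limited). The gripper opens to 88 mm and grips with 3 to 60 N. Pads are 18 mm wide; open, the fingers measure 123 mm over their backs; the gripper's body (75 mm by 187 mm) begins 45 mm behind the grasp point.
Start: joints at [-1.427, 0.313, 1.498, -0, 1.331, -0.223], TCP at [0.188, -0.49, 0.258] pointing down, gripper open.
Joint ranges: [-2.94, 2.94], [-0.97, 2.17], [0.19, 2.56], [-1.23, 4.37], [0.02, 3.11], [-2.88, 2.88]. Speed limits (rad/s): [2.39, 2.39, 3.01, 3.14, 3.14, 3.14].

## Interface

Orientations are given as a 3x3 rotation matrix whose columns are the frame's x, y, z axes.
In Python, from rig import r gives the robot as it stands.
- The arm moves only by the shell command python3 -m handwheel 'ROWS' [FORCE]. ROWS is JSON, a list of rows, each an object with "delta_pos": the shift along the tool's x, y, z in m, a list of three; "rotation": the turn, a rotation vector about the tool's x, y, z in rad, a list of three; "hand": the opening, from 0 (shut) to 1 (fully open). A call has 1 to 8 rows; each row is the pose to reach, as a shift and turn from the pose commanded when the call began, along the tool's axes at that moment; what a row does not reach only later rows make up. A row lasts 1/8 s, in which the tool goes at most 62.5 mm and 10.7 degrees, less where a joint would pass 70% of its speed; a pose out of reach is approached as far as the arm can. A call with a gripper value outside its range is refused whole. The fingers move at their own pace and stop on an object; FORCE is the grip in N (left out, the last holds). Time passes only in rows, so rows that repeat a pose let the fingers close. It gives the time, the measured TCP pose, the force, the opening and the grip force at its end, in the units of the state.
- r.read_state(): the state, without advancing time (a new reading comes with each control period).
- r.grab_frame(name): name is "scene" or "top" or "wrist"; returns the picture (400x640x3 uint8, blue, green, red); there is no depth.
- r.calibration(name): a dict with "vertical_fov" (degrees; the focal length in pixels is half the picture's height over the tangent of half this angle, whatever the lens; pixels are square), "cx", "cy" (the principal point, pixels), "R" (3x3) and "t" (3): a world point X has camera coordinates R X + t; the wrist camera has in their place "tool_from_camera" (4x4, takes a point from camera to tool coordinates, whose origin is the TCP and whose axes are the flange's). Camera axes: x right, y down, z forward; pixel columns grow to the right and rows downward; lengths in m; the calibration is good to about 2 mm. The wrist camera is an equidistant fisheye: a pixel r from the principal point sees the ray r / f radians off the axis. A picture is of the moment at which its call begins: read the wrist's pose just before it. calibration takes no time and is no camera call.
- r.sign_off(): hands the job in; it is judged then, once.
The state is a dict: "time_s": time; "joints": joint angles; "joint_vel": joint speeds; "joint_efforts": joint torques, N m; "eef_pos": TCP position; "eef_rot": TCP orientation; "wrist_force": force on the tool from outside, world axes, zero at the start; "wrist_torque": the same for the moment, N m; "grip_width": finger opening in m; "gripper_force": force on a finger pad.
Only numpy, scipy, OpenCV 4.12 (cv2) and the standard library are available. Lean on these libraries where they do the work, as an engineer would, in place of code of your own. Each camera call takes 0.05 s, during which the arm holds its last target. There are 200 camera calls.

## Task

Push the tall battery box away from you by its low black base until it stands fully home against the back stop of the aluminium docking bay, then push the swing bar at the right of the bay round to its stop, so that it lies across behind the base. The box is top-heavy: keep the robot off the tall grey case and let the box slide without rocking or lifting. Do not pick anything up, and leave the things standing around where they are.

Things in the scene. Friction and masses are not known exactly. Their poses are not given: they have to be found in the camera images.
- battery_box: battery box, loose, 1.1 to 1.6 kg: a black base 120 mm deep (x), 130 mm wide (y), 28 mm high, with a tall grey case on its far part. Origin: centre of the base's underside; +x away from the robot, +y to the left. Ahead of the case the base is a bare ledge (x from -60 to -10 mm). It slides at a push of 5 to 16 N; pushed at half its height or above it tips
- push_edge (a point): middle of the base's near edge, the face to push: 60 mm nearer than the box's origin and 15 mm above the worktop; the edge is 130 mm long and 28 mm high
- battery_case: the grey case, fixed on the base, not to be touched: 70 mm deep, 130 mm wide, 171 mm tall; its near face is 50 mm beyond the base's near edge. Origin: centre of the case's underside, 25 mm beyond and 28 mm above the origin of the base
- bay: aluminium docking bay, fixed: a frame 22 mm high without a floor, open towards the robot. Origin on the worktop where the box's origin comes when home; +x from mouth to stop, +y left. Stop's inner face at x = 60 mm; side rails' inner faces at y = +/-74 mm for x from 0 to 60 mm, flaring to +/-100 mm at x = -50 mm
- bar_pivot (a point): upright pivot of the steel swing bar, at the right of the bay's mouth: bay x = -77 mm, y = -95 mm, 22 mm above the worktop, on a foot 36 x 34 mm and 8 mm high; its pin rises to 36 mm
- bar (a joint): angle of the swing bar, rad: 0 lies straight back towards the robot (bay -x) from its pivot, beside the box's way; it swings level to the left (clockwise from above) to its stop at 1.57, where it lies across (bay +y), its end post 7 mm behind the near edge of the docked base. Stays where left, friction 0.12 N m (about 1.5 N at its end). It can close only when the box is home
- bar_end (a point): axis of the round black post at the free end of the swing bar, 90 mm from the pivot, 22 mm above the worktop. Post 20 mm wide, from 11 to 45 mm above the worktop; the bar itself is 12 mm thick, from 13 to 31 mm above the worktop
- small_jar: bystander: white plastic jar, 55 mm wide, 69 mm tall; origin at the middle of its underside
- brown_jar: bystander: brown jar, 92 mm wide, 181 mm tall; origin at the middle of its underside
- vial_1: bystander: capped glass vial, 31 mm wide, 60 mm tall; origin at the middle of its underside
- vial_3: bystander: capped glass vial, 31 mm wide, 60 mm tall; origin at the middle of its underside
- screw_bottle: bystander: clear screw-cap bottle, 56 mm wide, 101 mm tall; origin at the middle of its underside
- timer: bystander: flat bench timer, 64 x 64 x 19 mm; origin at the middle of its underside
- beaker_100: bystander: beaker, 56 mm wide, 71 mm tall; origin at the middle of its underside

How it is judged:
On the way, in this order (a step that is already met when the one before it is completed fails the run):
1. the box stands home in the bay, against the back stop (x of battery_box in the frame of bay between -0.007 and 0.007 m and y of battery_box in the frame of bay between -0.015 and 0.015 m and angle between the x axis of battery_box and the x axis of bay, either way round below 0.15 rad and angle between battery_box's own z axis and vertical below 0.03 rad), for 0.2 s.
2. the swing bar is pushed shut behind the base (value of joint bar above 1.4 rad), for 0.2 s.
At the end, for the whole second after the job is handed in: the battery box stands upright and at rest in the bay, its base within 7 mm of the back stop, within 15 mm of the middle and within 0.15 rad of square; the swing bar is past 1.4 rad of its 1.57 rad (all of step 1 and value of joint bar above 1.4 rad and height (world z) of battery_box below 0.006 m and linear speed of battery_box below 0.01 m/s); the robot touches nothing.
It fails at once if the battery box rocks (tilts by more than 0.1 rad) (angle between battery_box's own z axis and vertical above 0.1 rad).
It fails at once if the battery box is lifted (height (world z) of battery_box above 0.012 m).
It fails at once if the robot pushes on the tall case (contact force between any of the fingers, the arm and battery_case above 2 N).
It fails at once if a bystander is moved by more than 25 mm (distance of any of small_jar, brown_jar, vial_1, vial_3, screw_bottle, timer, beaker_100 from where it was at the start of the episode above 0.025 m).
It also fails if it takes over 72 s, if anything falls off the work surface, if the arm or the gripper's body presses on something with over 40 N, if the wrist force passes 120 N, or if a joint passes its speed limit or range.

## Working session

There is one attempt and no reset: what is moved stays moved. The work goes in short steps, Python scripts to look and compute and a shell command to move; the robot and the scene stay as the last step left them, time stands still between calls to the robot, and variables do not carry over. Pictures are saved under pics/ and viewed, at most 10 in all, crops included, and the job is handed in when it is done.

```bash
mkdir -p pics; ls; python3 - <<'E'
from rig import r
import cv2,numpy as np
for n in("scene","top"):
    cv2.imwrite(f"pics/{n}0.png",r.grab_frame(n)); c=r.calibration(n); print(n,{k:np.round(v,4).tolist() for k,v in c.items()})
s=r.read_state();print(s['time_s'],s['eef_pos'],np.round(s['eef_rot'],3).tolist(),r.tcp_to_tips)
E
```

```text
pics
scene {'vertical_fov': 47.4499, 'cx': 315.0327, 'cy': 188.8227, 'R': [[0.8073, -0.59, -0.0153], [-0.3418, -0.4462, -0.8271], [0.4812, 0.6729, -0.5619]], 't': [-0.5085, 0.0824, 1.1207]}
top {'vertical_fov': 44.8429, 'cx': 319.4435, 'cy': 200.646, 'R': [[-0.0249, -0.9997, 0.0063], [-0.984, 0.0234, -0.1765], [0.1763, -0.0106, -0.9843]], 't': [-0.2467, 0.4592, 1.487]}
0.1 [ 0.18822832 -0.48988583  0.25723361] [[0.933, 0.359, -0.0], [0.359, -0.933, 0.001], [0.0, -0.001, -1.0]] 0.019
```

View pics/scene0.png

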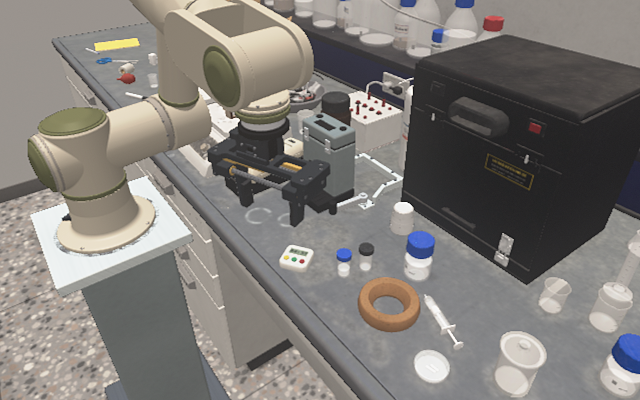

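View pics/top0.png

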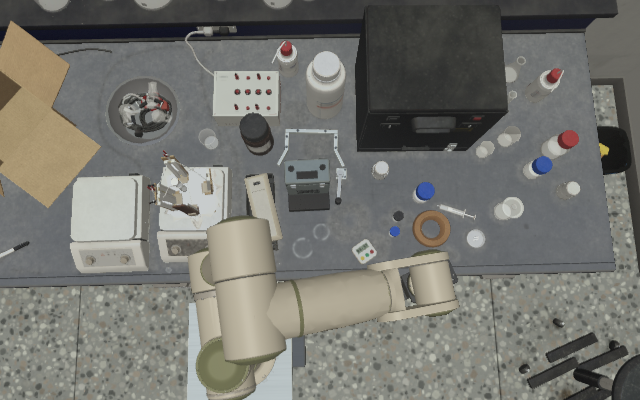

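The top view shows the box at about (308,185), the bay with its stop at about row 131, and the bar to its right, from pivot (342,172) to post (338,200). I'll enlarge that area.

```bash
cat > h.py <<'E'
from rig import r
import cv2,numpy as np
def ray(n,u,v,z):
    c=r.calibration(n);R=np.array(c['R']);t=np.array(c['t']);f=200/np.tan(np.radians(c['vertical_fov']/2))
    d=R.T@np.array([(u-c['cx'])/f,(v-c['cy'])/f,1]);o=-R.T@t
    return o+d*(z-o[2])/d[2]
E
python3 - <<'E'
import cv2
i=cv2.imread("pics/top0.png")[120:220,265:365]
cv2.imwrite("pics/c0.png",cv2.resize(i,None,fx=6,fy=6,interpolation=cv2.INTER_CUBIC))
E
```

```text
(no output)
```

View pics/c0.png

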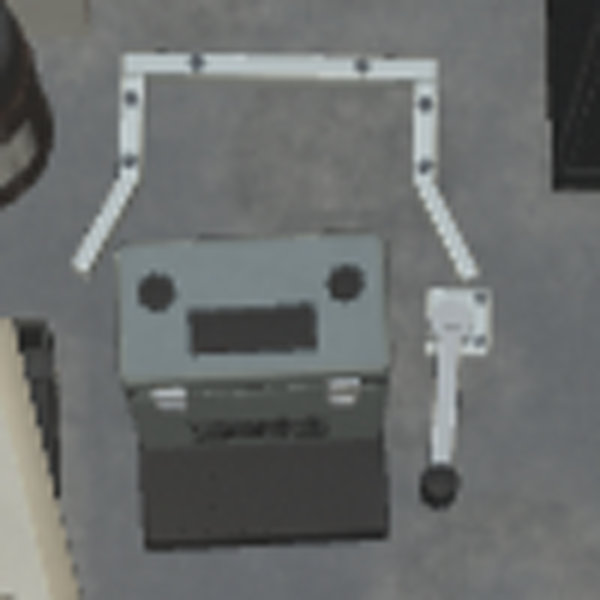

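The crop shows: stop inner edge from (145,77) to (412,80), base near edge from (146,548) to (387,537), pivot at (452,312), post at (439,485).

```bash
python3 - <<'E'
from h import *
P=dict(stopL=(145,77,.022),stopR=(412,80,.022),railL=(143,130,.022),railLm=(137,178,.022),railR=(413,130,.022),railRm=(414,175,.022),baseL=(146,544,.028),baseR=(387,535,.028),caseFL=(119,250,.199),caseFR=(382,234,.199),caseNL=(122,382,.199),caseNR=(388,372,.199),ledgeL=(140,445,.028),ledgeR=(383,438,.028),pivot=(452,312,.036),post=(439,485,.045),brownpad=(20,480,.08))
for k,(u,v,z) in P.items(): print(k,np.round(ray("top",(u+.5)/6-.5+265,(v+.5)/6-.5+120,z),4))
for k,u,v,z in[("timer",364,251,.019),("smalljar",381,170,.069),("vialblue",395,232,.06),("vialblk",398,216,.06),("brownjar",255,130,.18),("box",262,209,.06),("boxR",281,238,.05),("bluebottle",424,192,.1)]: print(k,np.round(ray("top",u,v,z),3))
c=r.calibration("top");print(-np.array(c['R']).T@c['t'])
E
```

```text
stopL [ 0.686  -0.1631  0.022 ]
stopR [ 0.681  -0.3088  0.022 ]
railL [ 0.656  -0.1616  0.022 ]
railLm [ 0.629 -0.158  0.022]
railR [ 0.6526 -0.3085  0.022 ]
railRm [ 0.6272 -0.3083  0.022 ]
baseL [ 0.4269 -0.1604  0.028 ]
baseR [ 0.4287 -0.2879  0.028 ]
caseFL [ 0.5419 -0.1586  0.199 ]
caseFR [ 0.5469 -0.2844  0.199 ]
caseNL [ 0.4774 -0.1593  0.199 ]
caseNR [ 0.4793 -0.2853  0.199 ]
ledgeL [ 0.4803 -0.158   0.028 ]
ledgeR [ 0.481  -0.2872  0.028 ]
pivot [ 0.547  -0.3257  0.036 ]
post [ 0.4519 -0.3154  0.045 ]
brownpad [ 0.4533 -0.0992  0.08  ]
timer [ 0.293 -0.394  0.019]
smalljar [ 0.541 -0.453  0.069]
vialblue [ 0.346 -0.488  0.06 ]
vialblk [ 0.396 -0.5    0.06 ]
brownjar [ 0.644 -0.072  0.18 ]
box [ 0.428 -0.079  0.06 ]
boxR [ 0.337 -0.136  0.05 ]
bluebottle [ 0.462 -0.576  0.1  ]
[ 0.18354762 -0.24162225  1.5462372 ]
```

```bash
cat >> h.py <<'E'
from scipy.spatial.transform import Rotation as Ro
def go(p,yaw=-.03):
    s=r.read_state();R=np.array(s['eef_rot']);c,n=np.cos(yaw),np.sin(yaw)
    T=np.array([[c,n,0],[n,-c,0],[0,0,-1]])
    print(s['time_s'],"d",np.round(R.T@(np.array(p)-s['eef_pos']),4),"rot",np.round(Ro.from_matrix(R.T@T).as_rotvec(),4),"F",np.round(s['wrist_force'],1))
E
python3 -c "
from h import *
go([.388,-.226,.258])"
```

```text
0.1 d [ 0.2811 -0.1747 -0.0005] rot [-0.0012 -0.      0.3968] F [-0.9  1.5 -0.5]
```

```bash
python3 -m handwheel '[{"delta_pos":[0.047,-0.029,0],"rotation":[0,0,0.066],"hand":0.75},{"delta_pos":[0.094,-0.058,0],"rotation":[0,0,0.132],"hand":0.75},{"delta_pos":[0.141,-0.087,0],"rotation":[0,0,0.198],"hand":0.75},{"delta_pos":[0.188,-0.116,0],"rotation":[0,0,0.265],"hand":0.75},{"delta_pos":[0.235,-0.145,0],"rotation":[0,0,0.331],"hand":0.75},{"delta_pos":[0.281,-0.175,0],"rotation":[0,0,0.397],"hand":0.75},{"delta_pos":[0.281,-0.175,0],"rotation":[0,0,0.397],"hand":0.75},{"delta_pos":[0.281,-0.175,0],"rotation":[0,0,0.397],"hand":0.75}]'
python3 -c "
from h import *
cv2.imwrite('pics/w1.png',r.grab_frame('wrist'))
go([.388,-.226,.024])
s=r.read_state();print(s['eef_pos'],s['eef_rot'],s['grip_width']);print(r.calibration('wrist'))"
```

```text
time_s: 1.1
eef_pos: [0.3876, -0.2263, 0.2576]
eef_rot: [[1.0, -0.029, -0.0], [-0.029, -1.0, 0.0], [-0.0, -0.0, -1.0]]
wrist_force: [0.0, -0.9, -0.2]
grip_width: 0.0662
gripper_force: 0.0
1.15 d [ 0.0007 -0.0007  0.2336] rot [ 0.      0.0003 -0.0008] F [-1.1  0.4  0.4]
[ 0.38737624 -0.22668391  0.25758526] [[ 9.99527086e-01 -3.07488091e-02 -3.38221157e-04]
 [-3.07488076e-02 -9.99527144e-01  9.61826457e-06]
 [-3.38356978e-04  7.86181330e-07 -9.99999943e-01]] 0.06597648183423661
{'vertical_fov': 65.70646984690485, 'cx': 319.9076291756702, 'cy': 197.91818542520838, 'tool_from_camera': array([[-4.69582345e-04, -9.65565725e-01, -2.60158818e-01,
         6.62144976e-02],
       [ 9.99999492e-01, -6.85308405e-04,  7.38503510e-04,
        -9.65741731e-04],
       [-8.91362702e-04, -2.60158339e-01,  9.65565557e-01,
        -1.27226844e-01],
       [ 0.00000000e+00,  0.00000000e+00,  0.00000000e+00,
         1.00000000e+00]])}
```

View pics/w1.png

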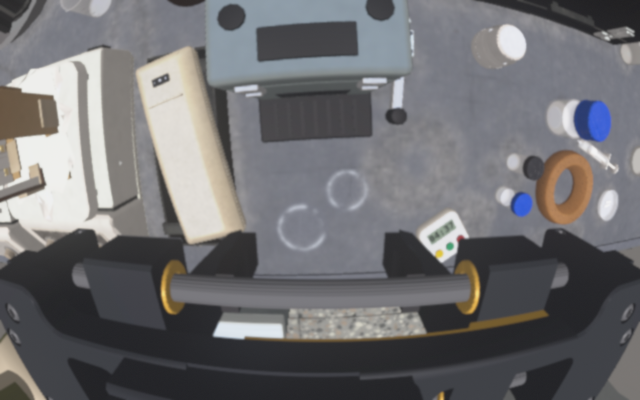

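The wrist view shows the cream device to the left, its far right top corner at about (190,48) and its near one at (243,230). The box's base edge runs (262,141) to (371,135), and the post is at (397,116). The camera sits ahead of the tool, so I'll tilt the tool back for clearance from the case. First I'll check the device's height and edge.

```bash
cat >> h.py <<'E'
def wray(u,v,z,s=None):
    s=s or r.read_state();c=r.calibration('wrist');M=np.array(c['tool_from_camera']);f=200/np.tan(np.radians(c['vertical_fov']/2))
    a=np.array([u-c['cx'],v-c['cy']]);q=np.linalg.norm(a);th=q/f
    d=np.r_[a/q*np.sin(th),np.cos(th)];R=np.array(s['eef_rot'])
    o=R@M[:3,3]+s['eef_pos'];d=R@M[:3,:3]@d
    return o+d*(z-o[2])/d[2]
E
python3 - <<'E'
from h import *
for z in(.03,.05,.07,.09):
    print(z,*[np.round(x,3)[:2] for x in(wray(190,48,z),ray("top",266.7,173,z),wray(243,230,z))])
for n,u,v,z in[("bL",262,141,.028),("bR",371,135,.028),("post",397,116,.045)]: print(n,np.round(wray(u,v,z),4))
print(r.read_state()['joints'])
i=r.grab_frame("top")[120:250,225:345]
cv2.imwrite("pics/t2.png",cv2.resize(i,None,fx=5,fy=4.6,interpolation=cv2.INTER_CUBIC))
cv2.imwrite("pics/s2.png",r.grab_frame("scene"))
E
```

```text
0.03 [ 0.549 -0.075] [ 0.549 -0.091] [ 0.319 -0.128]
0.05 [ 0.543 -0.084] [ 0.544 -0.093] [ 0.327 -0.133]
0.07 [ 0.538 -0.093] [ 0.54  -0.095] [ 0.335 -0.139]
0.09 [ 0.533 -0.101] [ 0.535 -0.097] [ 0.342 -0.145]
bL [ 0.428  -0.1599  0.028 ]
bR [ 0.4309 -0.2865  0.028 ]
post [ 0.4532 -0.3134  0.045 ]
[-7.91436610e-01  1.44193085e-01  1.71160064e+00 -2.43649812e-04
  1.28604348e+00  8.10181848e-01]
```

View pics/s2.png

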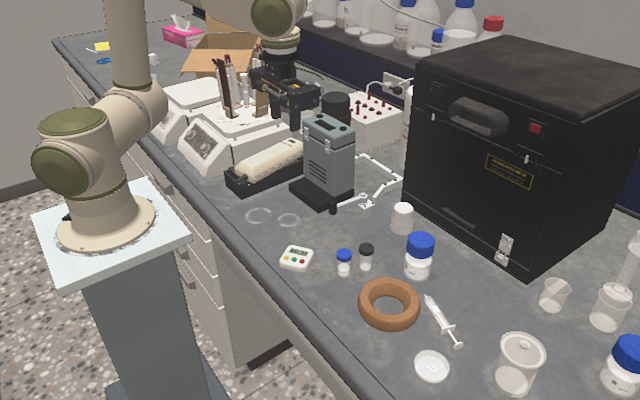

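Device: about 75 mm high, right edge at y≈-0.13. I'll shift the tool right to y=-0.245, tilt it back by 0.35 rad, narrow the fingers and go down behind the base.

```bash
python3 -m handwheel '[{"delta_pos":[0,0.010,0],"rotation":[0,0.12,0],"hand":0.4},{"delta_pos":[0.002,0.018,0.02],"rotation":[0,0.24,0],"hand":0.4},{"delta_pos":[0.004,0.018,0.05],"rotation":[0,0.35,0],"hand":0.4},{"delta_pos":[0.004,0.018,0.10],"rotation":[0,0.35,0],"hand":0.4},{"delta_pos":[0.004,0.018,0.15],"rotation":[0,0.35,0],"hand":0.4},{"delta_pos":[0.004,0.018,0.19],"rotation":[0,0.35,0],"hand":0.4},{"delta_pos":[0.004,0.018,0.22],"rotation":[0,0.35,0],"hand":0.4},{"delta_pos":[0.004,0.018,0.232],"rotation":[0,0.35,0],"hand":0.4}]'
python3 -c "
from h import *
cv2.imwrite('pics/s3.png',r.grab_frame('scene')[60:260,150:450])
for p in([.413,-.246,.025],[.54,-.2505,.025],[.548,-.251,.025]):
  s=r.read_state();print(np.round(np.array(s['eef_rot']).T@(np.array(p)-s['eef_pos']),4),s['eef_pos'],s['wrist_force'])"
```

```text
time_s: 2.25
eef_pos: [0.3903, -0.2445, 0.0241]
eef_rot: [[0.939, -0.032, 0.341], [-0.031, -0.999, -0.009], [0.341, -0.002, -0.94]]
wrist_force: [1.0, -0.8, 0.6]
grip_width: 0.0353
gripper_force: 0.0
[0.022  0.001  0.0065] [ 0.39014379 -0.24425213  0.02356137] [-0.35797975  0.89309449 -0.21046301]
[0.1415 0.0015 0.0498] [ 0.39014379 -0.24425213  0.02356137] [-0.35797975  0.89309449 -0.21046301]
[0.149  0.0017 0.0525] [ 0.39014379 -0.24425213  0.02356137] [-0.35797975  0.89309449 -0.21046301]
```

View pics/s3.png

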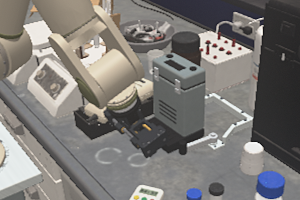

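The gripper sits low behind the base, with no contact yet. Now I'll push gently.

```bash
python3 -m handwheel '[{"delta_pos":[0.006,0,0.002],"rotation":[0,0,0],"hand":0.4},{"delta_pos":[0.011,0,0.0035],"rotation":[0,0,0],"hand":0.4},{"delta_pos":[0.016,0,0.005],"rotation":[0,0,0],"hand":0.4},{"delta_pos":[0.021,0,0.007],"rotation":[0,0,0],"hand":0.4},{"delta_pos":[0.026,0,0.0085],"rotation":[0,0,0],"hand":0.4},{"delta_pos":[0.031,0,0.010],"rotation":[0,0,0],"hand":0.4},{"delta_pos":[0.036,0.0005,0.012],"rotation":[0,0,0],"hand":0.4},{"delta_pos":[0.041,0.001,0.0135],"rotation":[0,0,0],"hand":0.4}]'
python3 -c "
from h import *
cv2.imwrite('pics/s4.png',r.grab_frame('scene')[60:260,150:450])
s=r.read_state();print(np.round(np.array(s['eef_rot']).T@(np.array([.53,-.2505,.025])-s['eef_pos']),4),s['eef_pos'],s['wrist_force'])"
```

```text
time_s: 3.3
eef_pos: [0.4338, -0.2456, 0.0268]
eef_rot: [[0.94, -0.028, 0.341], [-0.027, -1.0, -0.008], [0.341, -0.001, -0.94]]
wrist_force: [-9.0, 1.0, 2.4]
grip_width: 0.0354
gripper_force: 4.7
[0.0893 0.002  0.0345] [ 0.43433057 -0.24577046  0.02692606] [-6.93609788  1.16914648  1.39979128]
```

```bash
python3 -m handwheel '[{"delta_pos":[0.006,0,0.0025],"rotation":[0,0,0],"hand":0.4},{"delta_pos":[0.012,0,0.005],"rotation":[0,0,0],"hand":0.4},{"delta_pos":[0.018,0,0.007],"rotation":[0,0,0],"hand":0.4},{"delta_pos":[0.024,0.0005,0.0095],"rotation":[0,0,0],"hand":0.4},{"delta_pos":[0.030,0.001,0.0115],"rotation":[0,0,0],"hand":0.4},{"delta_pos":[0.036,0.001,0.014],"rotation":[0,0,0],"hand":0.4},{"delta_pos":[0.042,0.001,0.016],"rotation":[0,0,0],"hand":0.4},{"delta_pos":[0.048,0.001,0.018],"rotation":[0,0,0],"hand":0.4}]'
python3 -c "
from h import *
i=r.grab_frame('top')[110:210,265:365]
cv2.imwrite('pics/t5.png',cv2.resize(i,None,fx=5,fy=5,interpolation=cv2.INTER_CUBIC))
s=r.read_state();print(np.round(np.array(s['eef_rot']).T@(np.array([.53,-.2505,.025])-s['eef_pos']),4),s['eef_pos'],s['wrist_force'])"
```

```text
time_s: 4.35
eef_pos: [0.4849, -0.2482, 0.0266]
eef_rot: [[0.94, -0.028, 0.341], [-0.027, -1.0, -0.009], [0.341, -0.001, -0.94]]
wrist_force: [-12.0, 0.9, 7.9]
grip_width: 0.0351
gripper_force: 6.1
[0.0412 0.0009 0.0168] [ 0.48556876 -0.24836047  0.02669748] [-8.41388688  1.89588696  5.04467249]
```

View pics/t5.png

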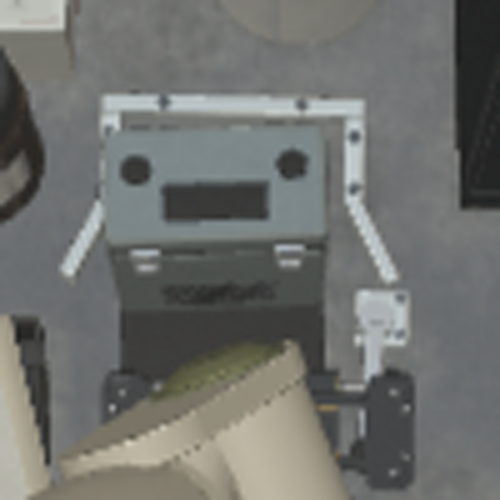

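The box is moving straight, about 6 mm left of the bay's middle, which is fine. About 63 mm remain.

```bash
python3 -m handwheel '[{"delta_pos":[0.006,0,0.0025],"rotation":[0,0,0],"hand":0.4},{"delta_pos":[0.012,0,0.005],"rotation":[0,0,0],"hand":0.4},{"delta_pos":[0.018,0.0005,0.007],"rotation":[0,0,0],"hand":0.4},{"delta_pos":[0.024,0.001,0.0095],"rotation":[0,0,0],"hand":0.4},{"delta_pos":[0.030,0.001,0.0115],"rotation":[0,0,0],"hand":0.4},{"delta_pos":[0.036,0.001,0.014],"rotation":[0,0,0],"hand":0.4},{"delta_pos":[0.042,0.001,0.016],"rotation":[0,0,0],"hand":0.4},{"delta_pos":[0.046,0.001,0.0175],"rotation":[0,0,0],"hand":0.4}]'
python3 -m handwheel '[{"delta_pos":[0.003,0,0.001],"rotation":[0,0,0],"hand":0.4},{"delta_pos":[0.006,0,0.002],"rotation":[0,0,0],"hand":0.4}]'
python3 -m handwheel '[{"delta_pos":[0.002,0,0.0007],"rotation":[0,0,0],"hand":0.4},{"delta_pos":[0.003,0,0.001],"rotation":[0,0,0],"hand":0.4}]'
```

```text
time_s: 5.4
eef_pos: [0.534, -0.2508, 0.026]
eef_rot: [[0.94, -0.028, 0.34], [-0.027, -1.0, -0.009], [0.341, -0.001, -0.94]]
wrist_force: [-14.7, 1.2, 10.6]
grip_width: 0.0351
gripper_force: 7.2
time_s: 5.65
eef_pos: [0.5402, -0.251, 0.0262]
eef_rot: [[0.94, -0.028, 0.34], [-0.027, -1.0, -0.008], [0.34, -0.001, -0.94]]
wrist_force: [-13.1, 1.1, 8.6]
grip_width: 0.0357
gripper_force: 6.4
time_s: 5.9
eef_pos: [0.5433, -0.251, 0.0261]
eef_rot: [[0.94, -0.029, 0.34], [-0.027, -1.0, -0.008], [0.34, -0.001, -0.94]]
wrist_force: [-12.5, 0.7, 7.5]
grip_width: 0.0349
gripper_force: 6.3
```

```bash
python3 -m handwheel '[{"delta_pos":[0.0015,0,0.0005],"rotation":[0,0,0],"hand":0.4},{"delta_pos":[0.003,0,0.001],"rotation":[0,0,0],"hand":0.4}]' | grep -E "pos|force"
python3 -m handwheel '[{"delta_pos":[0.001,0,0.0003],"rotation":[0,0,0],"hand":0.4},{"delta_pos":[0.002,0,0.0007],"rotation":[0,0,0],"hand":0.4}]'| grep -E "pos|force"
```

```text
eef_pos: [0.5464, -0.2511, 0.0262]
wrist_force: [-12.0, 0.9, 7.1]
gripper_force: 6.1
eef_pos: [0.5474, -0.251, 0.026]
wrist_force: [-28.4, -0.2, 18.3]
gripper_force: 14.3
```

The stop is reached: the force jumped at x≈0.547, as predicted. One last small press to seat the box, then back out.

```bash
python3 -m handwheel '[{"delta_pos":[0.001,0,0.0003],"rotation":[0,0,0],"hand":0.4},{"delta_pos":[0.001,0,0.0003],"rotation":[0,0,0],"hand":0.4}]' | grep -E "pos|force"
python3 -m handwheel '[{"delta_pos":[-0.02,0,-0.007],"rotation":[0,0,0],"hand":0.4},{"delta_pos":[-0.05,0,-0.018],"rotation":[0,0,0],"hand":0.4},{"delta_pos":[-0.09,0,-0.033],"rotation":[0,0,0],"hand":0.2},{"delta_pos":[-0.13,0,-0.047],"rotation":[0,0,0],"hand":0},{"delta_pos":[-0.14,0,-0.051],"rotation":[0,0,0],"hand":0}]'
python3 -c "
from h import *
i=r.grab_frame('top')[110:210,265:365]
cv2.imwrite('pics/t6.png',cv2.resize(i,None,fx=6,fy=6,interpolation=cv2.INTER_CUBIC))
s=r.read_state()
for p in([.405,-.25,.11],[.42,-.358,.11],[.45,-.358,.11],[.45,-.358,.032]): print(np.round(np.array(s['eef_rot']).T@(np.array(p)-s['eef_pos']),4))"
```

```text
eef_pos: [0.5476, -0.2509, 0.026]
wrist_force: [-31.7, 1.1, 20.2]
gripper_force: 15.9
time_s: 7.28
eef_pos: [0.4001, -0.2471, 0.0264]
eef_rot: [[0.939, -0.032, 0.342], [-0.03, -0.999, -0.01], [0.342, -0.001, -0.94]]
wrist_force: [0.3, -0.2, -0.4]
grip_width: 0.0076
gripper_force: 0.0
[ 0.0333  0.0026 -0.0768]
[ 0.0506  0.1101 -0.0706]
[ 0.0788  0.1091 -0.0603]
[0.0521 0.1092 0.013 ]
```

View pics/t6.png

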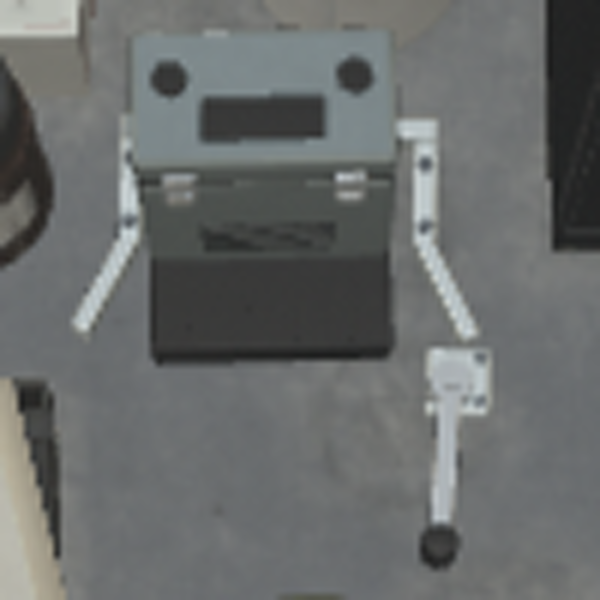

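The box stands in the bay: base near edge from (152,355) to (391,349), bar untouched, post at (439,545). I'll check the pose while moving on to the bar.

```bash
python3 -c "
from h import *
for u,v,z in((152,354,.028),(391,349,.028),(439,545,.045),(452,372,.036),(135,160,.022),(413,160,.022)): print(np.round(ray('top',(u+.5)/6-.5+265,(v+.5)/6-.5+110,z),4))"
python3 -m handwheel '[{"delta_pos":[0.017,0,-0.038],"rotation":[0,0,0],"hand":0},{"delta_pos":[0.033,0.003,-0.077],"rotation":[0,0,0],"hand":0},{"delta_pos":[0.042,0.055,-0.073],"rotation":[0,0,0],"hand":0},{"delta_pos":[0.051,0.110,-0.070],"rotation":[0,0,0],"hand":0},{"delta_pos":[0.079,0.109,-0.060],"rotation":[0,0,0],"hand":0},{"delta_pos":[0.065,0.109,-0.024],"rotation":[0,0,0],"hand":0},{"delta_pos":[0.052,0.109,0.013],"rotation":[0,0,0],"hand":0},{"delta_pos":[0.052,0.109,0.013],"rotation":[0,0,0],"hand":0}]'
python3 -c "
from h import *
s=r.read_state()
for p in([.452,-.342,.032],[.456,-.32,.032],[.468,-.295,.032],[.476,-.285,.032]): print(np.round(np.array(s['eef_rot']).T@(np.array(p)-s['eef_pos']),4))"
```

```text
[ 0.5626 -0.1655  0.028 ]
[ 0.5624 -0.2938  0.028 ]
[ 0.4519 -0.3154  0.045 ]
[ 0.547  -0.3257  0.036 ]
[ 0.6731 -0.1575  0.022 ]
[ 0.6696 -0.309   0.022 ]
time_s: 8.32
eef_pos: [0.4514, -0.3567, 0.03]
eef_rot: [[0.94, -0.03, 0.34], [-0.029, -1.0, -0.006], [0.34, -0.004, -0.94]]
wrist_force: [0.1, 0.5, 0.4]
grip_width: 0.0006
gripper_force: 0.0
[ 0.0009 -0.0147 -0.0018]
[ 0.004  -0.0368 -0.0006]
[ 0.0145 -0.0622  0.0033]
[ 0.0217 -0.0724  0.006 ]
```

The box is home and nearly centred. Now I'll sweep the post left.

```bash
python3 -m handwheel '[{"delta_pos":[0.001,-0.012,-0.001],"rotation":[0,0,0],"hand":0},{"delta_pos":[0.002,-0.022,-0.001],"rotation":[0,0,0],"hand":0},{"delta_pos":[0.004,-0.032,-0.001],"rotation":[0,0,0],"hand":0},{"delta_pos":[0.006,-0.042,0],"rotation":[0,0,0],"hand":0},{"delta_pos":[0.010,-0.052,0.002],"rotation":[0,0,0],"hand":0},{"delta_pos":[0.015,-0.062,0.003],"rotation":[0,0,0],"hand":0},{"delta_pos":[0.019,-0.068,0.005],"rotation":[0,0,0],"hand":0},{"delta_pos":[0.022,-0.072,0.006],"rotation":[0,0,0],"hand":0}]'
python3 -m handwheel '[{"delta_pos":[0,0.010,0],"rotation":[0,0,0],"hand":0},{"delta_pos":[-0.05,0.012,-0.018],"rotation":[0,0,0],"hand":0},{"delta_pos":[-0.06,0.012,-0.022],"rotation":[0,0,0],"hand":0}]' | grep -E "pos|force"
python3 -c "
from h import *
s=r.read_state();cv2.imwrite('pics/w7.png',r.grab_frame('wrist'))
i=r.grab_frame('top')[110:210,265:365]
cv2.imwrite('pics/t7.png',cv2.resize(i,None,fx=6,fy=6,interpolation=cv2.INTER_CUBIC))
for p in([.43,-.265,.032],[.456,-.262,.032],[.5,-.25,.032],[.523,-.245,.032]): print(np.round(np.array(s['eef_rot']).T@(np.array(p)-s['eef_pos']),4))"
```

```text
time_s: 9.32
eef_pos: [0.4768, -0.2863, 0.0338]
eef_rot: [[0.939, -0.03, 0.343], [-0.028, -1.0, -0.01], [0.343, -0.0, -0.939]]
wrist_force: [-1.4, -2.1, 1.5]
grip_width: 0.0005
gripper_force: 0.9
eef_pos: [0.4103, -0.297, 0.0336]
wrist_force: [0.3, -0.2, 0.1]
gripper_force: 0.0
[ 0.0169 -0.0326  0.0079]
[ 0.0412 -0.0365  0.0168]
[ 0.0822 -0.0499  0.0317]
[ 0.1036 -0.0556  0.0395]
```

View pics/t7.png

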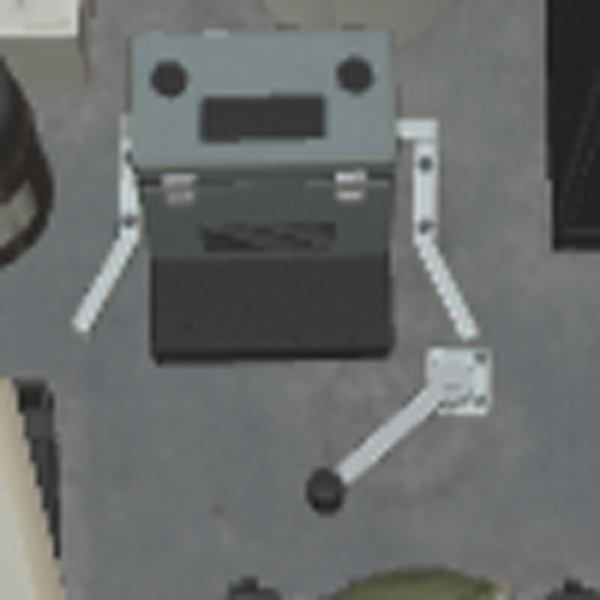

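The bar is at about 47°, its post at (325,490), i.e. about (0.478,-0.254). Now I'll push it forward from behind.

```bash
python3 -m handwheel '[{"delta_pos":[0.010,-0.046,0.005],"rotation":[0,0,0],"hand":0},{"delta_pos":[0.026,-0.046,0.011],"rotation":[0,0,0],"hand":0},{"delta_pos":[0.041,-0.047,0.017],"rotation":[0,0,0],"hand":0},{"delta_pos":[0.055,-0.049,0.022],"rotation":[0,0,0],"hand":0},{"delta_pos":[0.069,-0.052,0.027],"rotation":[0,0,0],"hand":0},{"delta_pos":[0.082,-0.054,0.032],"rotation":[0,0,0],"hand":0},{"delta_pos":[0.091,-0.056,0.035],"rotation":[0,0,0],"hand":0},{"delta_pos":[0.098,-0.057,0.0375],"rotation":[0,0,0],"hand":0}]'
python3 -m handwheel '[{"delta_pos":[0.003,0,0.001],"rotation":[0,0,0],"hand":0},{"delta_pos":[0.005,0,0.002],"rotation":[0,0,0],"hand":0}]' | grep -E "pos|force"
```

```text
time_s: 10.8
eef_pos: [0.5195, -0.2426, 0.0322]
eef_rot: [[0.939, -0.03, 0.343], [-0.028, -1.0, -0.01], [0.343, -0.0, -0.939]]
wrist_force: [-1.5, 1.1, -0.5]
grip_width: 0.0003
gripper_force: 0.8
eef_pos: [0.5233, -0.2427, 0.0318]
wrist_force: [-17.1, 1.9, 7.8]
gripper_force: 8.4
```

The force rose at x≈0.523, so the bar is at its stop. I'll retreat and check.

```bash
python3 -m handwheel '[{"delta_pos":[-0.03,0,-0.012],"rotation":[0,0,0],"hand":0},{"delta_pos":[-0.07,0,-0.026],"rotation":[0,0,0],"hand":0},{"delta_pos":[-0.11,0,-0.040],"rotation":[0,0,0],"hand":0},{"delta_pos":[-0.11,0,-0.040],"rotation":[0,0,0],"hand":0}]' | grep -E "pos|force"
python3 -c "
from h import *
i=r.grab_frame('top')[110:210,265:365]
cv2.imwrite('pics/t8.png',cv2.resize(i,None,fx=6,fy=6,interpolation=cv2.INTER_CUBIC))"
```

```text
eef_pos: [0.4058, -0.24, 0.0323]
wrist_force: [0.4, -0.8, -0.2]
gripper_force: 0.0
```

View pics/t8.png

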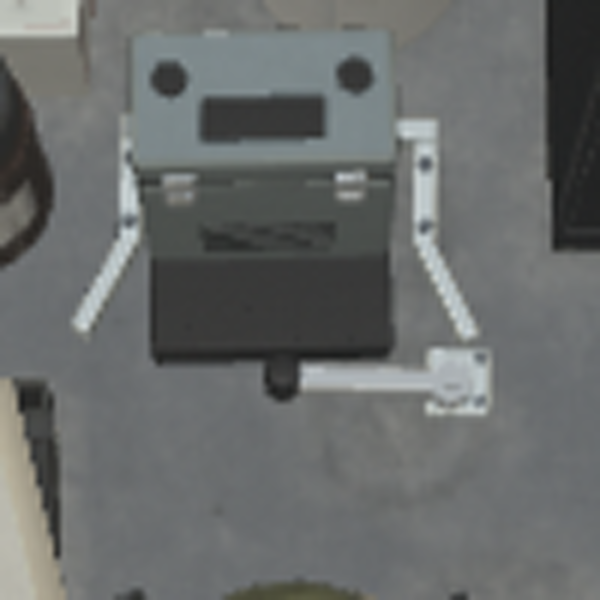

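The bar lies across behind the base, its post at (283,378) level with the pivot at (452,378). The box is still home and the robot is clear.

```bash
python3 -c "
from rig import r
print(r.sign_off())"
```

```text
the job is handed in; nothing more can be done
None
```

The job is handed in: in the last top-camera picture the battery box stood home against the back stop, the swing bar lay across behind its base and the robot was clear; sign-off gave no verdict.

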